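# Spring-bar release of a fuse holder

## Task

Use the yellow-handled forked tool, not your fingers, to push the red stud of the enclosure's spring bar sideways against its spring so that the grey fuse-holder module is freed and pops up; then lay the forked tool back flat on the black mat. After that lift the module out and set it down upright on the floor of the empty blue bin beside the enclosure, without dropping it, and leave the green terminal block and the green screwdriver where they lie.

Things in the scene. Friction and masses are not known exactly. Their poses are not given: they have to be found in the camera images.
- enclosure: fixed cream tray, slab x -95..+90, y -85..+105 mm, 20 thick; walls 55 high except on the robot's side (-x). Origin on the bench under the module's pocket; x away from the robot, y left along the spring bar. Grey cheeks (|y| 27..33, |x|<30, tops 60 high) with ribs guide the module straight up. Guides and spring post of the bar stay below 56
- stud (a point): top end, on the axis, of the spring bar's upright red stud: plain round post 10 mm diameter, free from 42 to 84 mm above the bench; at enclosure (-80, 0, 84) mm with the bar at rest; moves with the bar. The fork can come down over it; tine tips may reach 20 mm beyond it (+x) at 55 to 80 mm height
- bar (a joint): slide of the steel spring bar along the enclosure's +y, m: 0 at rest, stop at 0.014, sprung back to 0; 3.5 N to start, 7 N at the stop. Its four flat fingers lock the module's foot tabs and are clear of them from about 0.011; once the module has risen they return beneath the tabs
- ejector (a joint): sprung orange plate under the module, in m: 0 with the module locked down, 0.022 fully up; it lifts the module gently (about 0.2 to 0.6 s) once the bar's fingers are clear, and holds it up
- module: loose grey four-pole fuse-holder block, black caps, 76 (x) x 50 (y) x 70 (z) mm plus caps to 73, 0.19 to 0.34 kg; foot tabs 8 mm high stick out 8 mm at both x ends. Origin at the centre of its underside, axes as the enclosure's; underside 26 mm above the bench locked, 48 popped up. Grip across y in the top 35 mm
- fork: loose flat forked tool, 170 mm long, 0.12 kg. Origin under the middle of its length, on its underside; x to the tines. Yellow handle x -85..+10, 20 mm wide (y), 18 high; steel blade x 10..85, 32 wide, z 6..12, with an open slot 16 wide from x 45 to the tip. Balances near x +5; grip the handle across y at x -10, firmly
- fork_slot (a point): middle of the fork's slot, where the stud should sit: fork frame (65, 0, 9) mm
- fork_mid (a point): middle of the tool, fork frame (0, 0, 9) mm
- mat: fixed black rubber mat 210 x 160 x 3 mm, origin at the centre of its underside; the fork starts on it, 30 mm to its -y side; it may lie to the left or the right of the enclosure
- bin: fixed empty blue open bin, outside 220 (x) x 180 (y) x 60 (z) mm, wall and floor 5 mm, origin at the centre of its underside, on the other side of the enclosure from the mat
- terminal: loose green terminal block 60 x 20 x 24 mm lying on the enclosure slab on the module's -y side; leave alone
- screwdriver: loose green-handled screwdriver 170 mm lying on the mat about 78 mm to the fork's +y side; leave alone

How it is judged:
On the way, in this order (a step that is already met when the one before it is completed fails the run):
1. the forked tool, bearing on the spring bar, has slid it clear and the module has popped up (contact force between fork and bar above 1 N and value of joint bar above 0.008 m and value of joint ejector above 0.016 m), for 0.05 s.
2. the forked tool has been laid back on the mat and the bar has sprung back (value of joint bar below 0.003 m and x of fork_mid in the frame of mat between -0.09 and 0.09 m and y of fork_mid in the frame of mat between -0.075 and 0.075 m and z of fork_mid in the frame of mat between 0.006 and 0.02 m and contact force between the fingers and fork below 0.5 N), for 0.1 s.
3. the module has been lifted out of its pocket (z of module in the frame of enclosure above 0.07 m), for 0.1 s.
At the end, for the whole second after the job is handed in: Grey module upright (0.12 rad) and still on the blue bin's floor (underside under 10 mm above the bin's underside); forked tool flat and still on the mat (its middle within 90 mm in x, 75 mm in y of the mat's centre, under 20 mm above its underside); spring bar back within 3 mm of rest (x of module in the frame of bin between -0.1 and 0.1 m and y of module in the frame of bin between -0.08 and 0.08 m and z of module in the frame of bin below 0.01 m and angle between module's own z axis and vertical below 0.12 rad and linear speed of each of module, fork below 0.02 m/s and x of fork_mid in the frame of mat between -0.09 and 0.09 m and y of fork_mid in the frame of mat between -0.075 and 0.075 m and z of fork_mid in the frame of mat between 0.006 and 0.02 m and value of joint bar below 0.003 m); the robot touches nothing.
It fails at once if the gripper or arm pushes on the spring bar itself (contact force between any of the fingers, the arm and bar above 2 N).
It fails at once if the module is dropped or thrown (faster than 0.6 m/s while not held) (linear speed of module above 0.6 m/s and contact force between the fingers and module below 0.3 N).
It fails at once if the green terminal block or the green screwdriver is moved by more than 25 mm (distance of any of terminal, screwdriver from where it was at the start of the episode above 0.025 m).
It also fails if it takes over 69 s, if anything falls off the work surface, if the arm or the gripper's body presses on something with over 40 N, if the wrist force passes 120 N, or if a joint passes its speed limit or range.

## Robot

A 7-joint arm with a two-finger parallel gripper is mounted at the origin on the work surface. World frame = base frame: x ahead of the robot, y to its left, z up, the work surface at z = 0. Lengths are in m, angles in rad, forces in N, time in s.
With the tool pointing down it reaches from about 0.425 to 0.875 m from the base axis. Payload 4.7 kg.
Tool frame: the origin (TCP) lies on the centre line of the jaws, within the pads' length; the fingertips stand 22 mm ahead of it and the grasp point (between the pads) lies 3 mm ahead of it; z points along the fingers, y is the line along which they close (so a half turn about z gives the same grasp; the last joint's range is limited). The gripper opens to 85 mm and grips with 20 to 120 N. Pads are 22 mm wide; open, the fingers measure 114 mm over their backs; the gripper's body (76 mm by 85 mm) begins 54 mm behind the grasp point. The pads swing forward as they close: fully open they stand 13 mm farther back than shut.
Start: joints at [-1.181, 0.321, -0.07, 1.45, 0.023, 1.371, -0.057], TCP at [0.239, 0.605, 0.253] pointing down, gripper open.
Joint ranges: [-2.86, 2.86], [-0.3, 2.09], [-1.38, 1.24], [0.06, 2.45], [-1.56, 4.7], [0.09, 2.05], [-2.69, 2.69]. Speed limits (rad/s): [2.57, 2.57, 3.14, 3.14, 3.14, 3.14, 3.14].

## Interface

Orientations are given as a rotation vector (axis times angle).
In Python, from workcell import robot gives the robot as it stands.
- The arm moves only by the tool run_rows, called as name(argument=value, ...), one argument or row to a line, values as JSON. Schema: {"type":"object","properties":{"moves":{"type":"array","items":{"type":"number"},"minItems":7,"maxItems":70},"grip_force":{"type":"number"},"only":{"type":"string"},"quiet":{"type":"boolean"},"lines":{"type":"string"}},"required":["moves"],"additionalProperties":false}. moves is one flat list of numbers that holds 1 to 10 rows one after another, with no inner brackets; each row has 7 numbers: a rotation vector rx, ry, rz in units of 0.25 rad, then dx, dy, dz in mm, then the finger opening in m; each row is the pose to reach, as a shift and turn from the pose commanded when the call began, along the tool's axes at that moment; what a row does not reach only later rows make up. A row lasts 1/10 s, in which the tool goes at most 0.05 m and 0.15 rad, less where a joint would pass 70% of its speed; a pose out of reach is approached as far as the arm can. The fingers move at their own pace and stop on an object; grip_force is the grip in N (left out, the last holds). Time passes only in rows, so rows that do not move let the fingers close. The tool returns the time, the measured TCP pose, the force, the opening and the grip force at its end. only (a regular expression) keeps the lines of the reply that match it, lines (a string "A,B") keeps lines A to B, and quiet returns only ok. Input that does not fit is refused with a message, and nothing moves.
- robot.observe(): the state, without advancing time (a new reading comes with each control period).
- robot.camera(name): name is "side" or "top"; returns a dict with "img" (400x640x3 uint8, red, green, blue), "K" (3x3 intrinsics, pixels), "pose" (4x4, takes a point from camera to world coordinates). Camera axes: x right, y up, looking along -z (the intrinsics and any distortion apply to the point x, -y, -z); pixel columns grow to the right and rows downward; lengths in m; the calibration is good to about 2 mm. A picture is of the moment at which its call begins. There is no depth.
- robot.hand_in(): hands the job in; it is judged then, once.
The state is a dict: "clock": time; "q": joint angles; "qd": joint speeds; "joint_torque": joint torques, N m; "eef_pos": TCP position; "ee_rot": TCP orientation; "force": force on the tool from outside, world axes, zero at the start; "wrist_torque": the same for the moment, N m; "finger_gap": finger opening in m; "gripper_force": force on a finger pad.
Only numpy, scipy, OpenCV 4.12 (cv2) and the standard library are available. Lean on these libraries where they do the work, as an engineer would, in place of code of your own. Each camera call takes 0.05 s, during which the arm holds its last target. There are 200 camera calls.

## Working session

There is one attempt and no reset: what is moved stays moved. The work goes in short steps, Python scripts to look and compute and a tool call to move; the robot and the scene stay as the last step left them, time stands still between calls to the robot, and variables do not carry over. Pictures are saved under pics/ and viewed, at most 10 in all, crops included, and the job is handed in when it is done.

```bash
ls; mkdir -p pics
```

Run:
```python
from workcell import robot
import cv2,numpy as np
for n in("top","side"):
    c=robot.camera(n); cv2.imwrite(f"pics/{n}0.png",c["img"][:,:,::-1]); print(c["K"],np.round(c["pose"],4),[k for k in c])
print(robot.observe())
```

```text
pics
workcell.py
[[446.94391123   0.         321.23906129]
 [  0.         446.94391123 199.10031274]
 [  0.           0.           1.        ]] [[-2.1800e-02  9.8290e-01 -1.8280e-01  3.6770e-01]
 [-9.9980e-01 -2.1400e-02  4.2000e-03 -4.1000e-03]
 [ 2.0000e-04  1.8280e-01  9.8310e-01  1.0738e+00]
 [ 0.0000e+00  0.0000e+00  0.0000e+00  1.0000e+00]] ['img', 'K', 'pose']
[[485.57313658   0.         329.09696973]
 [  0.         485.57313658 204.57745553]
 [  0.           0.           1.        ]] [[ 0.8492  0.4    -0.3449  0.1828]
 [-0.528   0.627  -0.5728 -0.6713]
 [-0.0128  0.6685  0.7436  0.929 ]
 [ 0.      0.      0.      1.    ]] ['img', 'K', 'pose']
{'clock': 0.1, 'q': array([-1.18088868,  0.32174799, -0.07007122,  1.45156621,  0.02260787,
        1.37082716, -0.05691331]), 'qd': array([ 2.61831030e-04, -1.88445932e-03,  1.18650904e-03, -5.42524629e-03,
        1.76646877e-04, -1.12365619e-03, -3.98565120e-05]), 'joint_torque': array([-1.15163543e-04, -4.94875538e+01, -3.83798238e-01, -3.15211201e+01,
        1.32676717e-02,  7.32436980e-03,  1.21481986e-05]), 'eef_pos': array([0.23845073, 0.60419029, 0.25232669]), 'ee_rot': array([-5.86802200e-01, -3.08607513e+00,  2.74565787e-03]), 'force': array([ 0.18941064, -0.05874973,  0.55301172]), 'wrist_torque': array([0.00930729, 0.01218362, 0.04140878]), 'gripper_force': 0.0, 'finger_gap': 0.08533840649338036}
```

View pics/top0.png

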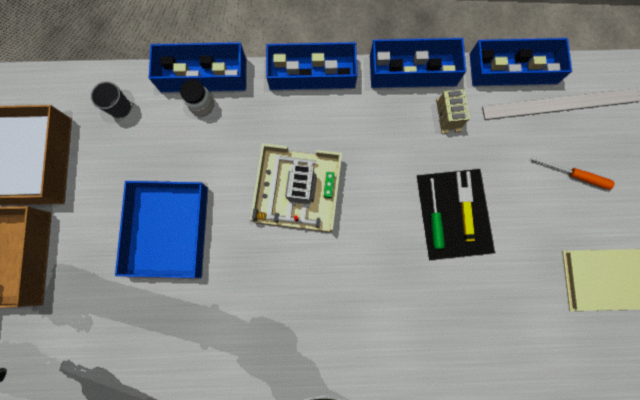

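View pics/side0.png

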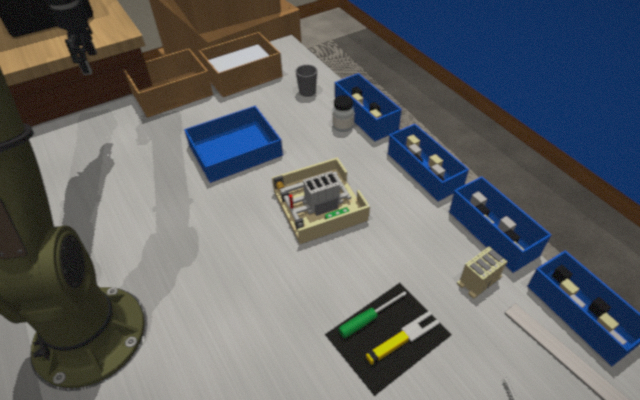

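The top view shows the bin around (163,230), enclosure around (297,190) with the red stud near (296,218), mat around (456,214), and fork with its handle at about (468,221) and tines at about (464,175). The side view agrees: stud near (291,200), fork handle near (390,346).

Create h.py:
```python
import cv2,numpy as np
from workcell import robot
def cam(n):
    c=robot.camera(n); c["hsv"]=cv2.cvtColor(c["img"],cv2.COLOR_RGB2HSV); return c
def ray(c,p):
    d=np.array([(p[0]-c["K"][0,2])/c["K"][0,0],-(p[1]-c["K"][1,2])/c["K"][1,1],-1.])
    return c["pose"][:3,3],c["pose"][:3,:3]@d
def plane(c,p,z):
    o,d=ray(c,p); return o+d*(z-o[2])/d[2]
def tri(c1,p1,c2,p2):
    o1,d1=ray(c1,p1);o2,d2=ray(c2,p2)
    s=np.linalg.lstsq(np.c_[d1,-d2],o2-o1,rcond=None)[0]
    a,b=o1+s[0]*d1,o2+s[1]*d2; return (a+b)/2,np.linalg.norm(a-b)
def mask(c,lo,hi,box):
    m=cv2.inRange(c["hsv"],np.array(lo),np.array(hi)); x0,y0,x1,y1=box
    k=np.zeros_like(m);k[y0:y1,x0:x1]=m[y0:y1,x0:x1]; return k
def pts(m):
    y,x=np.nonzero(m); return np.c_[x,y].astype(float)
def rect(m):
    cs,_=cv2.findContours(m,cv2.RETR_EXTERNAL,cv2.CHAIN_APPROX_NONE)
    return cv2.minAreaRect(max(cs,key=cv2.contourArea))
```

Run:
```python
from h import *
np.set_printoptions(precision=4,suppress=True)
t,s=cam("top"),cam("side")
def wrect(c,m,z):
    P=np.array([plane(c,p,z)[:2] for p in pts(m)],np.float32)
    (cx,cy),(w,h),a=cv2.minAreaRect(P); return np.array([cx,cy]),(round(w,4),round(h,4)),a,len(P)
Y=([22,120,90],[35,255,255])
print("handle top",wrect(t,mask(t,*Y,(420,160,500,260)),.021)); print("handle side",wrect(s,mask(s,*Y,(320,290,460,390)),.021))
K=([0,0,0],[180,255,40])
print("mat",wrect(t,mask(t,*K,(405,155,505,270)),.003))
B=([105,120,30],[130,255,255])
print("bin",wrect(t,mask(t,*B,(105,170,220,290)),.06))
R=mask(t,[0,150,80],[6,255,255],(255,140,345,235));R2=mask(s,[0,150,80],[6,255,255],(270,160,330,240))
print("red",pts(R),"side",pts(R2))
C=mask(t,[20,30,90],[35,140,255],(240,130,355,245)); print("encl z55",wrect(t,C,.055)); 
# blade: bright grey on mat
bl=mask(t,[0,0,110],[180,60,255],(455,168,474,203)); print("blade px",wrect(t,bl,.015),pts(bl).min(0),pts(bl).max(0))
im=[cv2.resize(t["img"][135:260,245:505],None,fx=3,fy=3,interpolation=cv2.INTER_CUBIC)]
cv2.imwrite("pics/crop.png",im[0][:,:,::-1])
```

```text
handle top (array([ 0.5033, -0.356 ]), (0.0918, 0.022), 1.100979208946228, 319)
handle side (array([ 0.5015, -0.3557]), (0.0961, 0.0242), 1.4477261304855347, 483)
mat (array([ 0.5245, -0.3313]), (0.2056, 0.1557), 4.794956207275391, 4023)
bin (array([0.4968, 0.3562]), (0.1936, 0.2194), 87.47908020019531, 8101)
red [[294. 216.]
 [295. 216.]
 [296. 216.]
 [294. 217.]
 [295. 217.]
 [296. 217.]
 [297. 217.]
 [294. 218.]
 [295. 218.]
 [296. 218.]
 [297. 218.]
 [295. 219.]
 [296. 219.]] side [[289. 194.]
 [290. 194.]
 [289. 195.]
 [290. 195.]
 [291. 195.]
 [289. 196.]
 [290. 196.]
 [291. 196.]
 [290. 197.]
 [291. 197.]
 [290. 198.]
 [291. 198.]
 [290. 199.]
 [291. 199.]
 [291. 200.]
 [291. 201.]
 [291. 202.]
 [291. 203.]
 [292. 203.]
 [291. 204.]
 [292. 204.]
 [291. 205.]
 [292. 205.]
 [291. 206.]
 [292. 206.]
 [291. 207.]]
encl z55 (array([0.5874, 0.0491]), (0.1918, 0.1911), 81.59930419921875, 2703)
blade px (array([ 0.5932, -0.3578]), (0.0442, 0.0819), 88.75220489501953, 348) [455. 168.] [473. 201.]
```

View pics/crop.png

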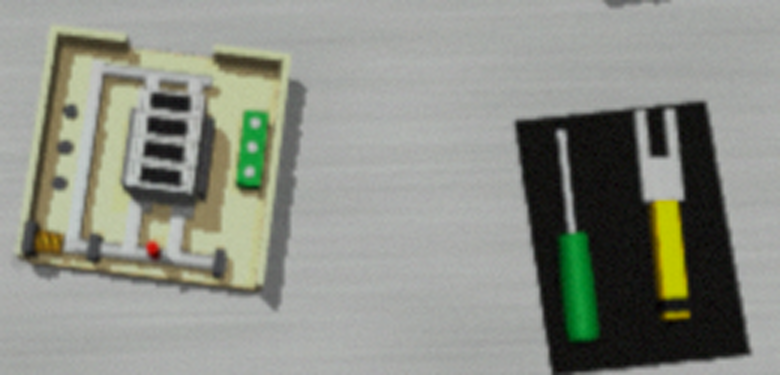

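The crop shows the enclosure turned by about -8°, with the spring at its lower left (+y is left). The stud is at crop (153,250), full image (296,218). The fork's tines point up at crop (657,110), and the screwdriver lies to its left.

Add to h.py:
```python
from scipy.spatial.transform import Rotation as Ro
np.set_printoptions(precision=4,suppress=True)
def go(p,yaw,base=None):
    "rotvec and shift in tool axes from the present pose to TCP p, tool down, closing line at yaw from world y"
    o=robot.observe(); R0=Ro.from_rotvec(o["ee_rot"]); 
    Rt=Ro.from_euler("z",yaw)*Ro.from_matrix(np.diag([-1.,1,-1]))
    print("rot",(R0.inv()*Rt).as_rotvec(),"shift",R0.inv().apply(np.array(p)-o["eef_pos"]),"t",o["clock"],"q",o["q"])
```

Run:
```python
from h import *
t,s=cam("top"),cam("side")
r1,r2=[mask(c,[0,150,80],[6,255,255],b) for c,b in((t,(255,140,345,235)),(s,(270,160,330,240)))]
p1=pts(r1).mean(0); p2=pts(r2)[pts(r2)[:,1]<=196].mean(0)
print("stud tri",tri(t,p1,s,p2),"plane84",plane(t,p1,.084),plane(s,p2,.084))
for c,b in((t,(420,160,500,260)),(s,(320,290,460,390))):
    m=mask(c,[22,120,90],[35,255,255],b); P=np.array([plane(c,p,.021)[:2] for p in pts(m)])
    vx,vy,x,y=cv2.fitLine(P.astype(np.float32),cv2.DIST_HUBER,0,.01,.01).ravel(); print("handle",x,y,np.degrees(np.arctan2(vy,vx)), P[:,0].min(),P[:,0].max())
# blade in top
m=mask(t,[0,0,120],[180,60,255],(455,171,474,203)); cs,_=cv2.findContours(m,cv2.RETR_EXTERNAL,cv2.CHAIN_APPROX_NONE);cc=max(cs,key=cv2.contourArea)
P=np.array([plane(t,p,.015)[:2] for p in cc[:,0].astype(float)],np.float32);print("blade",cv2.minAreaRect(P))
# module caps black & terminal
m=mask(t,[0,0,0],[180,255,45],(287,160,316,200)); P=np.array([plane(t,p,.099)[:2] for p in pts(m)],np.float32);print("caps",cv2.minAreaRect(P),P.mean(0))
go([.5,.1,.25],.03)
```

```text
stud tri (array([0.51  , 0.0501, 0.0902]), np.float64(0.0010901824150074582)) plane84 [0.5114 0.0503 0.084 ] [0.5119 0.0556 0.084 ]
handle 0.5076282 -0.3560019 1.0998718 0.4576098212475053 0.5490432593875252
handle 0.50496405 -0.3556742 1.0435427 0.453376770235664 0.5495703957734794
blade ((0.5889878869056702, -0.355835497379303), (0.07439320534467697, 0.03182101994752884), 1.1392959356307983)
caps ((0.586649477481842, 0.03399834409356117), (0.03993004932999611, 0.07357332110404968), 89.411376953125) [0.5919 0.0386]
rot [-0.0006 -0.0001 -0.4058] shift [-0.4284 -0.3733  0.0032] t 0.3 q [-1.1809  0.3213 -0.0701  1.4509  0.0226  1.3708 -0.0569]
```

Careful with the scale: shifts go in mm and turns go in units of 0.25 rad. That gives: -0.375 m is -375, -0.34 m is -340, -0.1 rad is -0.4.

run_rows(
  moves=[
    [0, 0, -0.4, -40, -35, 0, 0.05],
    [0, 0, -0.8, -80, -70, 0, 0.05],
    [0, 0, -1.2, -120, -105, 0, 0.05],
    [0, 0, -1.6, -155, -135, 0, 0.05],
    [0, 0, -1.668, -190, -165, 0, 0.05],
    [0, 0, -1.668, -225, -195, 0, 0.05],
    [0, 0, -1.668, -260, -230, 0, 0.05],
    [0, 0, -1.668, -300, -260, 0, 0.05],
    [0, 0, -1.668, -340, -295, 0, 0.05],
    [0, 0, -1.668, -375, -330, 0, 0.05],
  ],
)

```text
refused: moves[0]: [0, 0, -0.4, -40, -35, 0, 0.05] is not of type 'number' (schema: type "number"). Nothing was moved.
```

Nothing moved. I misread the format; it is one flat list, 7 numbers to a row, no inner brackets. Resending.

run_rows(
  moves=[0, 0, -0.4, -40, -35, 0, 0.05, 0, 0, -0.8, -80, -70, 0, 0.05, 0, 0, -1.2, -120, -105, 0, 0.05, 0, 0, -1.6, -155, -135, 0, 0.05, 0, 0, -1.668, -190, -165, 0, 0.05, 0, 0, -1.668, -225, -195, 0, 0.05, 0, 0, -1.668, -260, -230, 0, 0.05, 0, 0, -1.668, -300, -260, 0, 0.05, 0, 0, -1.668, -340, -295, 0, 0.05, 0, 0, -1.668, -375, -330, 0, 0.05],
)

```text
clock: 1.3
eef_pos: [0.466, 0.1606, 0.2536]
ee_rot: [-0.065, 3.14, 0.001]
force: [1.1, 0.2, 1.0]
finger_gap: 0.0502
gripper_force: 0.0
```

```bash
python3 -c "
from h import *
go([.531,-.356,.12],.019)"
```

```text
rot [0.0006 0.001  0.0222] shift [-0.0435 -0.5189  0.1334] t 1.3 q [-0.6513 -0.0217  0.263   1.839   0.0056  1.3224  1.2223]
```
Note rotation: rz target sign; -0.065→ rotvec (−.065,3.14): y dir... helper says +0.0222 remaining (partly lag?). Radial: tool commanded maybe further. Go: straight line to (.531,-.356). Midpoint (.5,-.1): fine. Distance 0.535 → 12 rows. Do ten rows at height then descend.

run_rows(
  moves=[0, 0, 0.08, -5, -45, 0, 0.05, 0, 0, 0.08, -10, -90, 0, 0.05, 0, 0, 0.08, -15, -140, 0, 0.05, 0, 0, 0.08, -20, -185, 0, 0.05, 0, 0, 0.08, -25, -230, 20, 0.05, 0, 0, 0.08, -30, -275, 30, 0.05, 0, 0, 0.08, -35, -320, 40, 0.05, 0, 0, 0.08, -40, -365, 50, 0.05, 0, 0, 0.08, -40, -410, 60, 0.05, 0, 0, 0.08, -42, -455, 70, 0.05],
)

```text
clock: 2.3
eef_pos: [0.526, -0.292, 0.1831]
ee_rot: [-0.034, 3.141, 0.0]
force: [-0.1, -0.3, 0.3]
finger_gap: 0.0498
gripper_force: 0.0
```

run_rows(
  moves=[0, 0, 0, 0, -30, 10, 0.05, 0, 0, 0, 0, -50, 30, 0.05, 0, 0, 0, 0, -50, 50, 0.05, 0, 0, 0, 0, -50, 50, 0.05, 0, 0, 0, 0, -50, 50, 0.05, 0, 0, 0, 0, -50, 50, 0.05],
)

```text
clock: 2.9
eef_pos: [0.528, -0.34, 0.1346]
ee_rot: [-0.035, 3.139, -0.001]
force: [0.2, -0.3, 0.2]
finger_gap: 0.0504
gripper_force: 0.0
```

```bash
python3 -c "
from h import *
go([.531,-.356,.027],.019)"
```

```text
rot [-0.0004  0.0019  0.0035] shift [-0.0024 -0.016   0.1076] t 2.9 q [-0.0095  0.4141  0.6796  1.6736 -0.2814  1.1519  2.3373]
```

Scaled: 0.05 m is 50, 0.1075 m is 107.5, 0.003 rad is 0.012.

run_rows(
  moves=[0, 0, 0.012, -2, -16, 20, 0.05, 0, 0, 0.012, -2, -16, 50, 0.05, 0, 0, 0.012, -2, -16, 80, 0.05, 0, 0, 0.012, -2, -16, 95, 0.05, 0, 0, 0.012, -2, -16, 107.5, 0.05, 0, 0, 0.012, -2, -16, 107.5, 0.05, 0, 0, 0.012, -2, -16, 107.5, 0.05, 0, 0, 0.012, -2, -16, 107.5, 0.05],
)

```text
clock: 3.7
eef_pos: [0.5304, -0.357, 0.0274]
ee_rot: [-0.029, 3.139, -0.002]
force: [-0.7, 0.1, 1.0]
finger_gap: 0.0494
gripper_force: 0.0
```

```bash
python3 -c "
from h import *
go([.531,-.356,.027],.019)
c=cam('side');cv2.imwrite('pics/g1.png',cv2.resize(c['img'][250:400,290:490],None,fx=3,fy=3)[:,:,::-1])"
```

```text
rot [-0.0012  0.0024 -0.0007] shift [-0.0007  0.001   0.0004] t 3.7 q [ 0.0666  0.5613  0.6231  1.7189 -0.3831  0.983   2.4212]
```

View pics/g1.png

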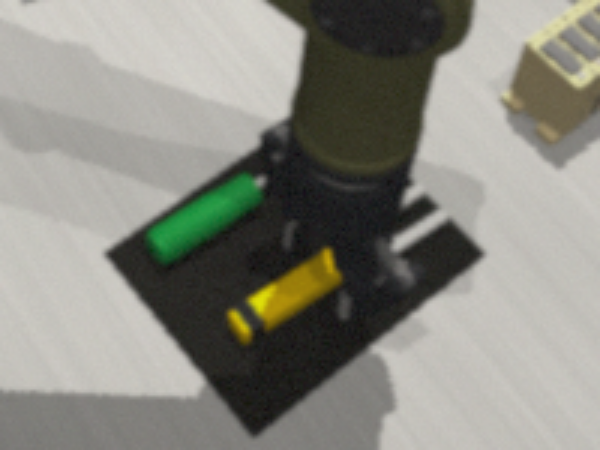

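The fingers straddle the yellow handle near its front end, with the screwdriver clear at (205,220). I'll close and lift.

run_rows(
  moves=[0, 0, 0, 0, 0, 0, 0.005, 0, 0, 0, 0, 0, 0, 0.005, 0, 0, 0, 0, 0, 0, 0.005, 0, 0, 0, 0, 0, 0, 0.005, 0, 0, 0, 0, 0, 0, 0.005, 0, 0, 0, 0, 0, 0, 0.005, 0, 0, 0, 0, 0, 0, 0.005, 0, 0, 0, 0, 0, 0, 0.005],
  grip_force=100,
)

```text
clock: 4.55
eef_pos: [0.5297, -0.3565, 0.0268]
ee_rot: [-0.029, 3.141, 0.0]
force: [-1.1, 1.0, 6.2]
finger_gap: 0.0172
gripper_force: 98.8
```

run_rows(
  moves=[0, 0, 0, 0, 0, -20, 0.005, 0, 0, 0, 0, 0, -50, 0.005, 0, 0, 0, 0, 0, -90, 0.005, 0, 0, 0, 0, 0, -130, 0.005, 0, 0, 0, 0, 0, -150, 0.005, 0, 0, 0, 0, 0, -150, 0.005],
)

```text
clock: 5.15
eef_pos: [0.5308, -0.3577, 0.1793]
ee_rot: [-0.028, 3.136, -0.004]
force: [0.8, -0.6, -1.9]
finger_gap: 0.0178
gripper_force: 98.1
```

```bash
python3 -c "
from h import *
go([.445,.03,.17],-.14)"
```

```text
rot [-0.0024  0.0059  0.1581] shift [0.0788 0.3892 0.0077] t 5.15 q [ 0.005   0.3981  0.6994  1.6005 -0.269   1.2349  2.3425]
```

run_rows(
  moves=[0, 0, 0.12, 8, 40, 0, 0.005, 0, 0, 0.24, 16, 80, 0, 0.005, 0, 0, 0.36, 25, 125, 0, 0.005, 0, 0, 0.48, 34, 170, 0, 0.005, 0, 0, 0.6, 43, 215, 0, 0.005, 0, 0, 0.632, 52, 260, 0, 0.005, 0, 0, 0.632, 61, 305, 0, 0.005, 0, 0, 0.632, 70, 345, 0, 0.005, 0, 0, 0.632, 79, 380, 0, 0.005, 0, 0, 0.632, 87, 405, 0, 0.005],
)

```text
clock: 6.15
eef_pos: [0.433, 0.0496, 0.1741]
ee_rot: [-0.214, -3.132, 0.0]
force: [0.4, 0.2, -1.6]
finger_gap: 0.0175
gripper_force: 98.4
```

run_rows(
  moves=[0, 0, 0, 0, 13, 0, 0.005, 0, 0, 0, 0, 13, 0, 0.005, 0, 0, 0, 0, 13, 0, 0.005, 0, 0, 0, 0, 13, 0, 0.005],
)

```text
clock: 6.55
eef_pos: [0.437, 0.0582, 0.1754]
ee_rot: [-0.224, -3.133, 0.001]
force: [0.0, -0.8, -1.0]
finger_gap: 0.0175
gripper_force: 98.4
```

Run:
```python
from h import *
go([.4355,.061,.17],-.14)
for n,b in(("top",(235,120,365,270)),("side",(250,120,380,270))):
    c=cam(n);x0,y0,x1,y1=b;cv2.imwrite(f'pics/{n}2.png',cv2.resize(c['img'][y0:y1,x0:x1],None,fx=4,fy=4,interpolation=cv2.INTER_CUBIC)[:,:,::-1])
```

```text
rot [-0.0009 -0.0005 -0.0025] shift [0.0019 0.0026 0.0054] t 6.55 q [-0.6227 -0.0892  0.4126  2.0569  0.0395  1.1675  1.2012]
```

View pics/top2.png

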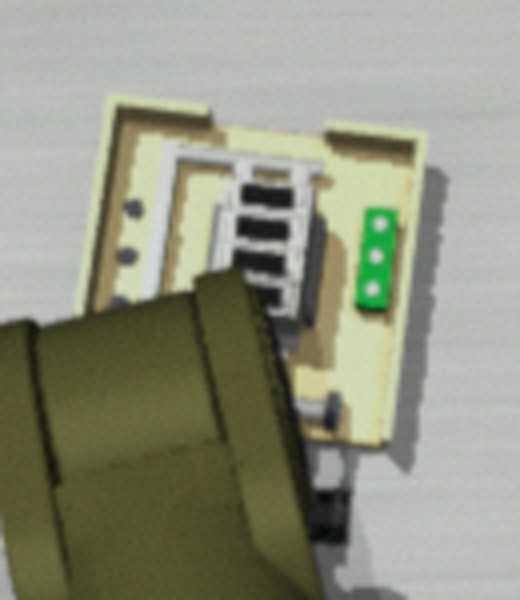

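View pics/side2.png

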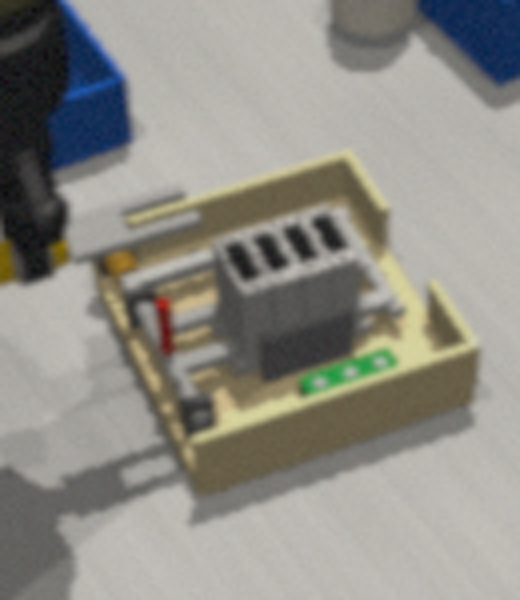

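The top view is blocked by the arm. The side view shows the tine tips at crop (183,195) and (197,215), about full (297.5,171), and the stud top at crop (163,300). I'll compare the fork and the stud within that camera.

Run:
```python
from h import *
s=cam("side"); o=robot.observe(); z=o["eef_pos"][2]-.0238
f=lambda u,v:(250+u/4-.4,120+v/4-.4)
T=o["eef_pos"][:2]; a=-.1425; ux=np.array([np.cos(a),np.sin(a)]); uy=np.array([-ux[1],ux[0]])
print("expect tip",T+.096*ux,"slot base",T+.056*ux)
for n,p in(("tipL",(184,195)),("tipR",(199,215)),("base",(127,221))):
    w=plane(s,f(*p),z+.012)[:2]; print(n,w,"fork-frame from TCP",(w-T)@ux,(w-T)@uy)
m=mask(s,[0,130,70],[8,255,255],(270,160,330,240)); P=pts(m)
print("stud",P[P[:,1]<=196].mean(0),plane(s,P[P[:,1]<=196].mean(0),.084), "bottom",P[-2:],plane(s,P[-1],.042))
```

```text
expect tip [0.532  0.0451] slot base [0.4925 0.0508]
tipL [0.5319 0.053 ] fork-frame from TCP 0.09477575507316924 0.0077863845723351935
tipR [0.5311 0.0343] fork-frame from TCP 0.09662934212565225 -0.010882935626965922
base [0.4947 0.0519] fork-frame from TCP 0.05802226452403399 0.0013955827684539075
stud [290.2 195. ] [0.5127 0.0555 0.084 ] bottom [[291. 207.]
 [292. 207.]] [0.5134 0.054  0.042 ]
```

Scaled: 0.064 m is 64, 0.05 m is 50.

run_rows(
  moves=[0, 0, 0, 1, 4.5, 10, 0.005, 0, 0, 0, 1, 4.5, 30, 0.005, 0, 0, 0, 1, 4.5, 50, 0.005, 0, 0, 0, 1, 4.5, 64, 0.005, 0, 0, 0, 1, 4.5, 64, 0.005, 0, 0, 0, 1, 4.5, 64, 0.005, 0, 0, 0, 1, 4.5, 64, 0.005],
)

```text
clock: 7.4
eef_pos: [0.4371, 0.0647, 0.1126]
ee_rot: [0.219, 3.133, 0.001]
force: [-0.4, 0.2, -1.1]
finger_gap: 0.0178
gripper_force: 98.4
```

Run:
```python
from h import *
go([.4363,.0628,.108],-.14)
c=cam("side");cv2.imwrite('pics/s3.png',cv2.resize(c['img'][165:225,260:340],None,fx=9,fy=9,interpolation=cv2.INTER_CUBIC)[:,:,::-1])
```

```text
rot [0.0008 0.0014 0.0001] shift [ 0.0005 -0.002   0.0046] t 7.4 q [-0.624  -0.0095  0.4185  2.1262  0.0042  1.0225  1.2233]
```

View pics/s3.png

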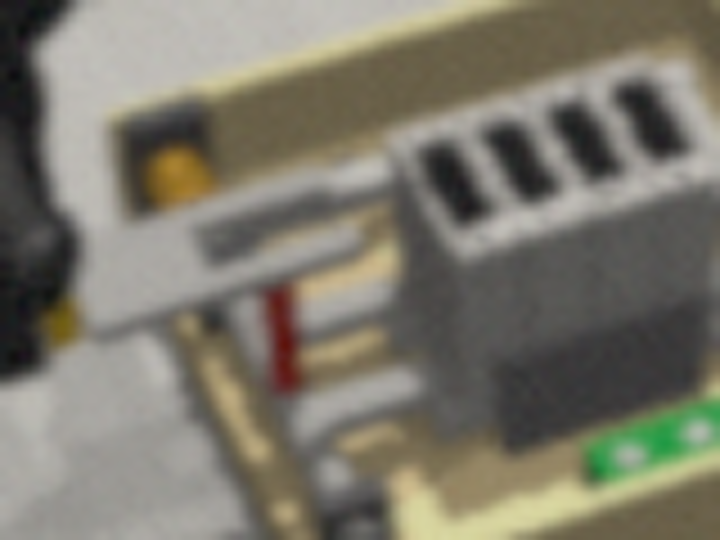

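The stud top is hidden behind the near tine, with red showing below it at crop (280,300). I'll cast the near tine's edges to see where the fork really is.

Run:
```python
from h import *
s=cam("side"); o=robot.observe(); z=o["eef_pos"][2]-.0238
f=lambda u,v:(260+(u+.5)/9-.5,165+(v+.5)/9-.5)
T=o["eef_pos"][:2]; a=-.14; ux=np.array([np.cos(a),np.sin(a)]); uy=np.array([-ux[1],ux[0]])
print(o["eef_pos"])
for n,p,h in(("innernear",(260,252),.012),("innernear2",(330,232),.012),("base near",(215,264),.012),("base far",(200,236),.012),("outernear",(240,290),.006),("outernear2",(350,248),.006),("studtop",(276,283),None),):
    w=plane(s,f(*p),.084 if h is None else z+h)[:2]; print(n,w,"fork x,y",np.round([(w-T)@ux-.011,(w-T)@uy],4))
i=s["img"].astype(int); print([tuple(i[r,c]) for r in range(190,202) for c in (290,)])
```

```text
[0.4371 0.0647 0.1126]
innernear [0.5065 0.0502] fork x,y [ 0.0597 -0.0047]
innernear2 [0.5254 0.0466] fork x,y [ 0.0789 -0.0055]
base near [0.4945 0.0527] fork x,y [ 0.0475 -0.0038]
base far [0.496  0.0637] fork x,y [0.0474 0.0073]
outernear [0.4978 0.0462] fork x,y [ 0.0517 -0.0098]
outernear2 [0.5295 0.0439] fork x,y [ 0.0833 -0.0077]
studtop [0.5112 0.0527] fork x,y [ 0.064  -0.0016]
[(np.int64(102), np.int64(97), np.int64(89)), (np.int64(128), np.int64(122), np.int64(104)), (np.int64(154), np.int64(150), np.int64(134)), (np.int64(166), np.int64(165), np.int64(155)), (np.int64(154), np.int64(152), np.int64(148)), (np.int64(125), np.int64(124), np.int64(120)), (np.int64(101), np.int64(91), np.int64(86)), (np.int64(94), np.int64(53), np.int64(51)), (np.int64(98), np.int64(37), np.int64(34)), (np.int64(99), np.int64(42), np.int64(40)), (np.int64(97), np.int64(39), np.int64(39)), (np.int64(102), np.int64(51), np.int64(49))]
```

run_rows(
  moves=[0, 0, 0, 0, -3.5, 0, 0.005, 0, 0, 0, 0, -3.5, 0, 0.005, 0, 0, 0, 0, -3.5, 0, 0.005, 0, 0, 0, 0, -3.5, 5, 0.005, 0, 0, 0, 0, -3.5, 10, 0.005, 0, 0, 0, 0, -3.5, 14, 0.005, 0, 0, 0, 0, -3.5, 18, 0.005, 0, 0, 0, 0, -3.5, 18, 0.005],
)

```text
clock: 8.3
eef_pos: [0.4354, 0.0609, 0.0931]
ee_rot: [-0.219, -3.133, 0.001]
force: [0.3, -0.2, -0.2]
finger_gap: 0.0176
gripper_force: 98.4
```

Run:
```python
from h import *
c=cam("side");cv2.imwrite('pics/s4.png',cv2.resize(c['img'][165:225,260:340],None,fx=9,fy=9,interpolation=cv2.INTER_CUBIC)[:,:,::-1])
```

```text
(no output)
```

View pics/s4.png

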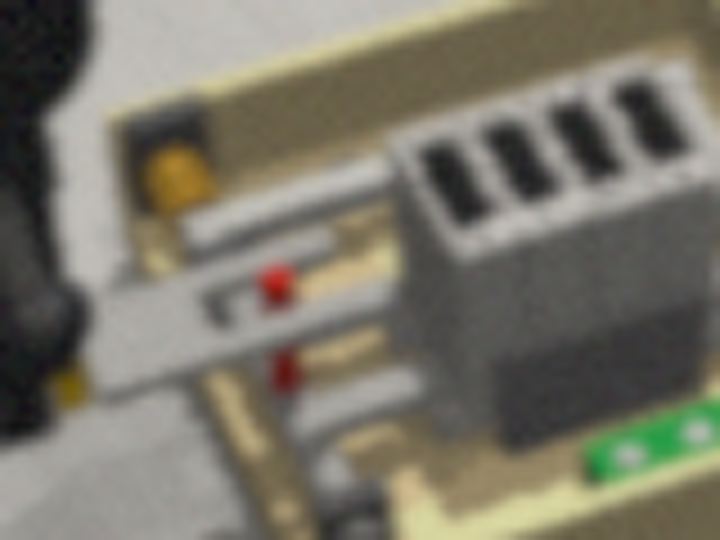

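The red stud now pokes up through the slot at crop (277,283), between the tines, with no contact force. I'll lower a little and push +y.

Scaled: 0.016 m is 16, 0.014 m is 14.

run_rows(
  moves=[0, 0, 0, 0, 0, 5, 0.005, 0, 0, 0, 0, 3, 5, 0.005, 0, 0, 0, 0, 6, 5, 0.005, 0, 0, 0, 0, 9, 5, 0.005, 0, 0, 0, 0, 12, 5, 0.005, 0, 0, 0, 0, 14, 5, 0.005, 0, 0, 0, 0, 16, 5, 0.005, 0, 0, 0, 0, 16, 5, 0.005, 0, 0, 0, 0, 16, 5, 0.005, 0, 0, 0, 0, 16, 5, 0.005],
  grip_force=120,
)

```text
clock: 9.35
eef_pos: [0.4378, 0.0741, 0.0885]
ee_rot: [-0.224, -3.132, 0.005]
force: [-0.7, -7.6, -0.2]
finger_gap: 0.0173
gripper_force: 122.3
```

Run:
```python
from h import *
c=cam("side");cv2.imwrite('pics/s5.png',cv2.resize(c['img'][155:225,260:340],None,fx=7,fy=7,interpolation=cv2.INTER_CUBIC)[:,:,::-1])
m=mask(c,[0,150,90],[8,255,255],(270,160,330,240)); P=pts(m);P=P[P[:,1]<P[:,1].min()+3];print(P.mean(0),plane(c,P.mean(0),.084))
```

```text
[289.2857 194.    ] [0.5125 0.0596 0.084 ]
```

View pics/s5.png

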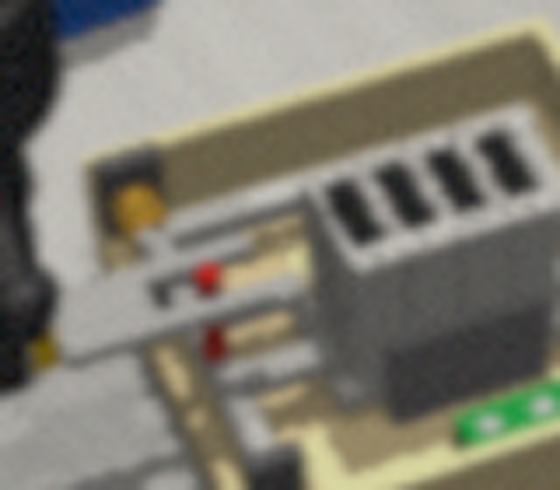

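The stud at crop (207,278) has moved about 7 mm and bears on the near tine. The module isn't up yet. I'll push further and track it numerically by stud position and cap row.

Add to h.py:
```python
def status():
    c=cam("side")
    P=pts(mask(c,[0,150,90],[8,255,255],(270,160,330,240)));P=P[P[:,1]<P[:,1].min()+3]
    C=pts(mask(c,[0,0,0],[180,255,45],(303,165,345,200)))
    print("stud",P.mean(0),plane(c,P.mean(0),.084),"caps",C.mean(0),len(C), "force",robot.observe()["force"])
```

```bash
python3 -c "
from h import *
status()"
```

```text
stud [289.125 194.125] [0.5119 0.0594 0.084 ] caps [320.5882 181.7059] 51 force [ 0.0999 -6.7668 -0.6377]
```

run_rows(
  moves=[0, 0, 0, 0, 2, 0, 0.005, 0, 0, 0, 0, 4, 0, 0.005, 0, 0, 0, 0, 6, 0, 0.005, 0, 0, 0, 0, 6, 0, 0.005, 0, 0, 0, 0, 6, 0, 0.005, 0, 0, 0, 0, 6, 0, 0.005, 0, 0, 0, 0, 6, 0, 0.005],
)

```text
clock: 10.15
eef_pos: [0.4387, 0.0804, 0.0885]
ee_rot: [-0.224, -3.132, 0.005]
force: [-0.1, -6.4, -1.7]
finger_gap: 0.0171
gripper_force: 122.3
```

```bash
python3 -c "
from h import *
status()"
```

```text
stud [288.125 192.125] [0.5131 0.0665 0.084 ] caps [320.8364 174.9091] 55 force [-1.4917 -6.0426 -0.2995]
```

run_rows(
  moves=[0, 0, 0, 0, 1, 0, 0.005, 0, 0, 0, 0, 1, 0, 0.005, 0, 0, 0, 0, 1, 0, 0.005, 0, 0, 0, 0, 1, 0, 0.005, 0, 0, 0, 0, 1, 0, 0.005],
)

```text
clock: 10.7
eef_pos: [0.4388, 0.0812, 0.0885]
ee_rot: [-0.224, -3.132, 0.005]
force: [-0.8, -7.7, -1.1]
finger_gap: 0.0167
gripper_force: 122.2
```

```bash
python3 -c "
from h import *
status()"
```

```text
stud [288.125 192.125] [0.5131 0.0665 0.084 ] caps [320.5741 175.0926] 54 force [-1.1304 -6.8626 -1.1527]
```

run_rows(
  moves=[0, 0, 0, 0, -6, 0, 0.005, 0, 0, 0, 0, -12, 0, 0.005, 0, 0, 0, 0, -18, 0, 0.005, 0, 0, 0, 0, -20.5, 0, 0.005, 0, 0, 0, 0, -20.5, 0, 0.005, 0, 0, 0, 0, -20.5, 0, 0.005, 0, 0, 0, 0, -20.5, -5, 0.005, 0, 0, 0, 0, -20.5, -10, 0.005, 0, 0, 0, 0, -20.5, -15, 0.005],
)

```text
clock: 11.65
eef_pos: [0.4365, 0.0638, 0.1045]
ee_rot: [0.219, 3.133, 0.001]
force: [0.1, -0.5, -1.5]
finger_gap: 0.0168
gripper_force: 122.1
```

```bash
python3 -c "
from h import *
status()"
```

```text
stud [291.25 202.25] [0.5035 0.0337 0.084 ] caps [321.2264 174.9057] 53 force [-0.2044 -0.2232 -0.4793]
```

Scaled: -0.09 m is -90, -0.06 m is -60.

run_rows(
  moves=[0, 0, 0, 0, 0, -20, 0.005, 0, 0, 0, 0, 0, -60, 0.005, 0, 0, 0, 0, 0, -90, 0.005, 0, 0, 0, 0, 0, -90, 0.005, 0, 0, 0, 0, 0, -90, 0.005],
)

```text
clock: 12.2
eef_pos: [0.4365, 0.0636, 0.1943]
ee_rot: [0.219, 3.133, 0.002]
force: [-0.2, 0.3, -1.3]
finger_gap: 0.0169
gripper_force: 122.2
```

```bash
python3 -c "
from h import *
status()
go([.530,-.3565,.17],.019)"
```

```text
stud [290.     195.2857] [0.5119 0.055  0.084 ] caps [319.7719 175.193 ] 57 force [-0.8073  0.014  -2.0125]
rot [-0.0001 -0.0009 -0.1587] shift [-0.1518 -0.4027  0.0231] t 12.25 q [-0.6319 -0.1078  0.4049  2.0351  0.0452  1.2069  1.1859]
```

Scaled: -0.403 m is -403, -0.38 m is -380, -0.159 rad is -0.636.

run_rows(
  moves=[0, 0, -0.08, -15, -40, 0, 0.005, 0, 0, -0.16, -30, -80, 0, 0.005, 0, 0, -0.24, -45, -120, 0, 0.005, 0, 0, -0.32, -60, -165, 0, 0.005, 0, 0, -0.4, -77, -210, 0, 0.005, 0, 0, -0.48, -95, -255, 0, 0.005, 0, 0, -0.56, -112, -300, 5, 0.005, 0, 0, -0.636, -128, -340, 10, 0.005, 0, 0, -0.636, -143, -380, 20, 0.005, 0, 0, -0.636, -152, -403, 23, 0.005],
)

```text
clock: 13.25
eef_pos: [0.5287, -0.3599, 0.1674]
ee_rot: [0.025, -3.136, 0.001]
force: [-0.7, 0.2, -1.5]
finger_gap: 0.017
gripper_force: 122.0
```

run_rows(
  moves=[0, 0, 0, 0, 0, 20, 0.005, 0, 0, 0, 0, 0, 50, 0.005, 0, 0, 0, 0, 0, 50, 0.005, 0, 0, 0, 0, 0, 50, 0.005],
)

```text
clock: 13.65
eef_pos: [0.5297, -0.3562, 0.1194]
ee_rot: [0.03, -3.138, -0.002]
force: [0.2, -1.0, -1.0]
finger_gap: 0.0168
gripper_force: 122.1
```

```bash
python3 -c "
from h import *
go([.530,-.3565,.0285],.019)"
```

```text
rot [ 0.0012 -0.0032  0.0001] shift [-0.0006 -0.0004  0.0909] t 13.65 q [-0.0332  0.4788  0.7554  1.6572 -0.352   1.1506  2.4026]
```

run_rows(
  moves=[0, 0, 0, 0, 0, 20, 0.005, 0, 0, 0, 0, 0, 50, 0.005, 0, 0, 0, 0, 0, 70, 0.005, 0, 0, 0, 0, 0, 80, 0.005, 0, 0, 0, 0, 0, 86, 0.005, 0, 0, 0, 0, 0, 90, 0.005, 0, 0, 0, 0, 0, 91, 0.005, 0, 0, 0, 0, 0, 91, 0.005, 0, 0, 0, 0, 0, 91, 0.005],
  grip_force=40,
)

```text
clock: 14.55
eef_pos: [0.5312, -0.3571, 0.0306]
ee_rot: [-0.03, 3.14, -0.001]
force: [0.6, 0.0, -1.8]
finger_gap: 0.0168
gripper_force: 122.1
```

Scaled: 0.0035 m is 3.5, 0.003 m is 3.

run_rows(
  moves=[0, 0, 0, 0, 0, 2, 0.005, 0, 0, 0, 0, 0, 3, 0.005, 0, 0, 0, 0, 0, 3.5, 0.005, 0, 0, 0, 0, 0, 3.5, 0.005, 0, 0, 0, 0, 0, 3.5, 0.005],
)

```text
clock: 15.05
eef_pos: [0.5308, -0.3568, 0.0269]
ee_rot: [-0.03, 3.141, 0.0]
force: [-2.0, 2.4, 6.1]
finger_gap: 0.0175
gripper_force: 123.0
```

Contact at 6 N, and the height matches the grasp, so I'll release to 50 mm and rise.

run_rows(
  moves=[0, 0, 0, 0, 0, 0, 0.03, 0, 0, 0, 0, 0, 0, 0.05, 0, 0, 0, 0, 0, 0, 0.05, 0, 0, 0, 0, 0, 0, 0.05, 0, 0, 0, 0, 0, 0, 0.05],
)

```text
clock: 15.55
eef_pos: [0.5307, -0.3568, 0.0262]
ee_rot: [0.03, -3.141, 0.0]
force: [0.4, 0.4, 0.1]
finger_gap: 0.0497
gripper_force: 0.0
```

run_rows(
  moves=[0, 0, 0, 0, 0, -20, 0.05, 0, 0, 0, 0, 0, -60, 0.05, 0, 0, 0, 0, 0, -100, 0.05, 0, 0, 0, 0, 0, -150, 0.05, 0, 0, 0, 0, 0, -200, 0.05, 0, 0, 0, 0, 0, -200, 0.05],
)

```text
clock: 16.15
eef_pos: [0.5334, -0.3598, 0.2345]
ee_rot: [-0.029, 3.13, -0.01]
force: [-0.1, -0.8, 0.0]
finger_gap: 0.0501
gripper_force: 0.0
```

Run:
```python
from h import *
status()
s,t=cam("side"),cam("top")
for c,b in((t,(420,160,500,260)),(s,(320,290,460,390))):
    m=mask(c,[22,120,90],[35,255,255],b)
    if m.any():
        P=np.array([plane(c,p,.021)[:2] for p in pts(m)]);print("handle",cv2.minAreaRect(P.astype(np.float32)),len(P))
m=mask(t,[0,0,0],[180,255,45],(285,150,320,205)); P=np.array([plane(t,p,.121)[:2] for p in pts(m)],np.float32);print("caps",cv2.minAreaRect(P),P.mean(0),len(P))
o=np.array([.5114,.0512])+.08*np.array([np.cos(.14),-np.sin(.14)]);print(o)
go([*o,.22],-.14)
```

```text
stud [289.875 195.125] [0.5119 0.0556 0.084 ] caps [320.7895 174.9474] 38 force [ 0.2229 -0.0447 -1.5029]
handle ((0.504508376121521, -0.35650113224983215), (0.09384118765592575, 0.02288031205534935), 0.5836207270622253) 334
handle ((0.502417802810669, -0.3567957878112793), (0.09703288972377777, 0.025349970906972885), 1.3221440315246582) 512
caps ((0.5825045704841614, 0.03807765990495682), (0.08550705760717392, 0.039803918451070786), 8.805916786193848) [0.5906 0.0389] 150
[0.5906 0.04  ]
rot [ 0.0006 -0.      0.1594] shift [-0.0677  0.3952  0.0062] t 16.3 q [-0.0675  0.3877  0.8014  1.5428 -0.2838  1.3319  2.3545]
```

The fork lies flat where it started. Next, go over the module.

run_rows(
  moves=[0, 0, 0.08, -7, 40, 0, 0.075, 0, 0, 0.16, -14, 80, 0, 0.075, 0, 0, 0.24, -21, 120, 0, 0.075, 0, 0, 0.32, -28, 165, 0, 0.075, 0, 0, 0.4, -36, 210, 0, 0.075, 0, 0, 0.48, -44, 255, 0, 0.075, 0, 0, 0.56, -52, 300, 0, 0.075, 0, 0, 0.636, -60, 345, 0, 0.075, 0, 0, 0.636, -66, 380, 0, 0.075, 0, 0, 0.636, -67, 395, 0, 0.075],
)

```text
clock: 17.3
eef_pos: [0.5891, 0.0449, 0.2237]
ee_rot: [-0.209, -3.131, -0.0]
force: [-0.7, 0.1, 0.2]
finger_gap: 0.0751
gripper_force: 0.0
```

run_rows(
  moves=[0, 0, 0, 0, 0, 20, 0.075, 0, 0, 0, 0, 0, 40, 0.075, 0, 0, 0, 0, 0, 50, 0.075, 0, 0, 0, 0, 0, 50, 0.075, 0, 0, 0, 0, 0, 50, 0.075],
)

```text
clock: 17.8
eef_pos: [0.59, 0.0386, 0.1763]
ee_rot: [-0.221, -3.133, 0.001]
force: [0.6, 0.5, -0.1]
finger_gap: 0.075
gripper_force: 0.0
```

```bash
python3 -c "
from h import *
go([.5906,.0395,.106],-.14)"
```

```text
rot [-0.0005 -0.0003 -0.0009] shift [-0.0005  0.001   0.0703] t 17.8 q [-0.6663  0.2826  0.6575  1.7224 -0.1834  1.1995  1.469 ]
```

Scaled: 0.072 m is 72, 0.07 m is 70.

run_rows(
  moves=[0, 0, 0, 0, 1, 20, 0.075, 0, 0, 0, 0, 1, 45, 0.075, 0, 0, 0, 0, 1, 60, 0.075, 0, 0, 0, 0, 1, 70, 0.075, 0, 0, 0, 0, 1, 72, 0.075, 0, 0, 0, 0, 1, 72, 0.075, 0, 0, 0, 0, 1, 72, 0.075],
)

```text
clock: 18.5
eef_pos: [0.591, 0.0404, 0.1054]
ee_rot: [0.219, 3.132, 0.001]
force: [0.2, 0.8, -0.1]
finger_gap: 0.0751
gripper_force: 0.0
```

run_rows(
  moves=[0, 0, 0, 0, 0, 0, 0.065, 0, 0, 0, 0, 0, 0, 0.055, 0, 0, 0, 0, 0, 0, 0.045, 0, 0, 0, 0, 0, 0, 0.04, 0, 0, 0, 0, 0, 0, 0.04, 0, 0, 0, 0, 0, 0, 0.04, 0, 0, 0, 0, 0, 0, 0.04],
  grip_force=60,
)

```text
clock: 19.2
eef_pos: [0.5906, 0.0405, 0.1046]
ee_rot: [0.219, 3.133, 0.001]
force: [0.3, 0.5, 1.5]
finger_gap: 0.0492
gripper_force: 63.7
```

Scaled: -0.09 m is -90, -0.07 m is -70.

run_rows(
  moves=[0, 0, 0, 0, 0, -5, 0.04, 0, 0, 0, 0, 0, -15, 0.04, 0, 0, 0, 0, 0, -30, 0.04, 0, 0, 0, 0, 0, -50, 0.04, 0, 0, 0, 0, 0, -70, 0.04, 0, 0, 0, 0, 0, -90, 0.04, 0, 0, 0, 0, 0, -90, 0.04, 0, 0, 0, 0, 0, -90, 0.04],
)

```text
clock: 20.0
eef_pos: [0.5902, 0.0404, 0.1947]
ee_rot: [0.219, 3.133, 0.001]
force: [0.1, 0.7, -2.9]
finger_gap: 0.0493
gripper_force: 63.4
```

Run:
```python
from h import *
t=cam("top"); m=mask(t,[105,120,30],[130,255,255],(105,170,220,290)); (p)=cv2.boxPoints(rect(m)); print([plane(t,q,.06) for q in p])
go([.497,.356,.195],-.05)
```

```text
[array([0.3931, 0.4571, 0.06  ]), array([0.6186, 0.457 , 0.06  ]), array([0.6013, 0.2554, 0.06  ]), array([0.377 , 0.2635, 0.06  ])]
rot [ 0.     -0.0009 -0.0898] shift [ 0.1357  0.2996 -0.0011] t 20.05 q [-0.6743  0.2667  0.6618  1.7025 -0.1727  1.2324  1.4591]
```

Careful with the scale: shifts go in mm and turns go in units of 0.25 rad. That gives: 0.05 m is 50, 0.303 m is 303, -0.09 rad is -0.36.

run_rows(
  moves=[0, 0, -0.08, 8, 18, 0, 0.04, 0, 0, -0.16, 23, 50, 0, 0.04, 0, 0, -0.24, 40, 85, 0, 0.04, 0, 0, -0.36, 56, 125, 0, 0.04, 0, 0, -0.36, 73, 165, 0, 0.04, 0, 0, -0.36, 90, 205, 0, 0.04, 0, 0, -0.36, 107, 240, 0, 0.04, 0, 0, -0.36, 122, 270, 0, 0.04, 0, 0, -0.36, 132, 290, 0, 0.04, 0, 0, -0.36, 136, 303, 0, 0.04],
)

```text
clock: 21.05
eef_pos: [0.4947, 0.3628, 0.1928]
ee_rot: [-0.07, -3.138, 0.001]
force: [-0.4, -0.1, -1.6]
finger_gap: 0.0495
gripper_force: 63.5
```

run_rows(
  moves=[0, 0, 0, 0, 0, 10, 0.04, 0, 0, 0, 0, 0, 30, 0.04, 0, 0, 0, 0, 0, 50, 0.04, 0, 0, 0, 0, 0, 70, 0.04, 0, 0, 0, 0, 0, 90, 0.04, 0, 0, 0, 0, 0, 105, 0.04, 0, 0, 0, 0, 0, 115, 0.04, 0, 0, 0, 0, 0, 115, 0.04, 0, 0, 0, 0, 0, 115, 0.04],
)

```text
clock: 21.95
eef_pos: [0.4983, 0.3593, 0.0797]
ee_rot: [0.079, 3.14, 0.0]
force: [-0.8, 0.4, -2.5]
finger_gap: 0.0492
gripper_force: 63.4
```

Run:
```python
from h import *
go([.497,.36,.0625],-.05)
c=cam("side");cv2.imwrite('pics/b.png',cv2.resize(c['img'][60:220,150:330],None,fx=3,fy=3)[:,:,::-1])
```

```text
rot [ 0.0003  0.0007 -0.0002] shift [0.0013 0.0007 0.0172] t 21.95 q [-1.0311  0.4072  0.4444  1.7469 -0.1995  1.0315  1.0051]
```

View pics/b.png

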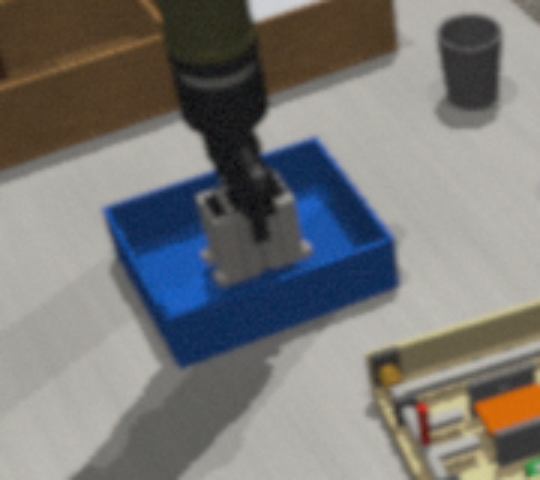

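The module hangs upright over the middle of the bin floor at (255,235), about 18 mm up by the grasp height.

Scaled: 0.0185 m is 18.5, 0.0175 m is 17.5.

run_rows(
  moves=[0, 0, 0, 0, 0, 6, 0.04, 0, 0, 0, 0, 0, 11, 0.04, 0, 0, 0, 0, 0, 14, 0.04, 0, 0, 0, 0, 0, 16, 0.04, 0, 0, 0, 0, 0, 17.5, 0.04, 0, 0, 0, 0, 0, 18.5, 0.04, 0, 0, 0, 0, 0, 18.5, 0.04],
)

```text
clock: 22.7
eef_pos: [0.4976, 0.3593, 0.0621]
ee_rot: [-0.078, -3.14, -0.0]
force: [-3.3, -2.3, 6.4]
finger_gap: 0.0489
gripper_force: 64.5
```

Floor contact at 6 N. I'll release and rise.

run_rows(
  moves=[0, 0, 0, 0, 0, 0, 0.055, 0, 0, 0, 0, 0, 0, 0.065, 0, 0, 0, 0, 0, 0, 0.07, 0, 0, 0, 0, 0, 0, 0.07, 0, 0, 0, 0, 0, 0, 0.07],
)

```text
clock: 23.2
eef_pos: [0.4978, 0.3594, 0.0608]
ee_rot: [0.078, 3.14, 0.0]
force: [0.7, 0.6, 0.0]
finger_gap: 0.0699
gripper_force: 0.0
```

run_rows(
  moves=[0, 0, 0, 0, 0, -10, 0.07, 0, 0, 0, 0, 0, -30, 0.07, 0, 0, 0, 0, 0, -60, 0.07, 0, 0, 0, 0, 0, -100, 0.07, 0, 0, 0, 0, 0, -150, 0.07, 0, 0, 0, 0, 0, -180, 0.07, 0, 0, 0, 0, 0, -180, 0.07, 0, 0, 0, 0, 0, -180, 0.07, 0, 0, 0, 0, 0, -180, 0.07],
)

```text
clock: 24.1
eef_pos: [0.4971, 0.359, 0.2398]
ee_rot: [-0.078, -3.139, 0.002]
force: [-1.0, -0.0, -0.4]
finger_gap: 0.0696
gripper_force: 0.0
```

Run:
```python
from h import *
s=cam("side")
m=mask(s,[0,0,0],[180,255,45],(205,110,260,150)); P=np.array([plane(s,p,.078)[:2] for p in pts(m)],np.float32);print("caps",cv2.minAreaRect(P) if len(P) else 0,len(P))
g=mask(s,[0,0,70],[180,60,255],(200,115,260,160)); print("grey px",rect(g))
m=mask(s,[22,120,90],[35,255,255],(320,290,460,390)); P=np.array([plane(s,p,.021)[:2] for p in pts(m)],np.float32);print("handle",cv2.minAreaRect(P))
P=pts(mask(s,[0,150,90],[8,255,255],(270,160,330,240)));P=P[P[:,1]<P[:,1].min()+3];print("stud",plane(s,P.mean(0),.084))
```

```text
caps ((0.49748438596725464, 0.36206915974617004), (0.020205603912472725, 0.06224816292524338), 86.41210174560547) 37
grey px ((232.46607971191406, 139.4049835205078), (30.001201629638672, 33.700904846191406), 70.34617614746094)
handle ((0.5028178691864014, -0.3564513921737671), (0.0962212085723877, 0.024429062381386757), 1.0638437271118164)
stud [0.5119 0.0556 0.084 ]
```

The cap tops cast at z = 78 mm centre on (0.497, 0.362), as they should for a module standing upright on the bin floor. The fork is on the mat and the stud is at rest.

```bash
python3 -c "
from workcell import robot
print(robot.hand_in())"
```

```text
the job is handed in; nothing more can be done
None
```

I handed the job in after about 24 s of robot time: the fork freed the module and is back flat on the mat, the spring bar is at rest, and the module stands upright on the blue bin's floor by my last camera check; the hand-in returned no verdict.

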